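# Mirror a tool row from one rack to another

### The job

A left-handed colleague takes over this bench and wants the tools laid out mirrored: move the four hand tools from the full rack to the empty one, one tool to a cradle, in reverse left-to-right order, so that the leftmost tool of the full rack ends up rightmost in the other rack, the second from the left second from the right, and so on. Lay each tool straight across both bars of its cradle, roughly centred, either end forward.

Things in the scene. Friction and masses are not known exactly. Their poses are not given: they have to be found in the camera images.
- marker_mid (a point): The felt marker, white round barrel with a dark cap, 130 mm long, 12 mm wide, 13 mm high; rigid and loose. This point is its middle, half its length along and half-way up; its own y axis runs along its length, x across its width, z up. Grip it across its width at this point.
- wrench_mid (a point): The small flat wrench of light metal with a ring at one end and a wide open jaw (38 mm) at the other, 150 mm long, shank 17 mm wide, 8 mm high; rigid and loose. This point is its middle, half its length along and half-way up; its own x axis runs along its length, y across its width, z up. Grip it across its width at this point.
- brush_mid (a point): The flat brush with a wooden handle and dark bristles at one end, 140 mm long, 14 mm wide at most, 7 mm high; rigid and loose. This point is its middle, half its length along and half-way up; its own y axis runs along its length, x across its width, z up. Grip it across its width at this point.
- cutter_mid (a point): The snap-off cutter, a straight flat-sided bar with a thumb slider on top, 144 mm long, 16 mm wide, 13 mm high at the slider; rigid and loose. This point is its middle, half its length along and half-way up; its own x axis runs along its length, y across its width, z up. Grip it across its width at this point.
- rack_a: The rack that is full at the start, fixed: dark steel plate 104 x 244 x 6 mm with a row of four black cradles along its y axis, at y = +84, +28, -28, -84 mm (+y: the left end as the robot sees it; turned by 23 degrees at most); the tools lie along x. Built like rack_b. Origin: centre of the plate's underside, on the bench; z up.
- rack_b: The empty rack, fixed, 104 x 244 mm: black cradles at y = +84, +28, -28, -84 mm (+y: left). A tool lies along the rack's x across two bars (x = -30, +30 mm, 8 mm thick, tops 36 mm above the origin) between lips 42 mm apart in y, 8 mm above the bars. Between the bars 52 mm are open for fingers, down to 10 mm. Origin: centre of the underside; z up.
- cradle_marker: The black cradle of the full rack that holds the marker at the start (80 x 52 mm, bar tops 30 mm above its origin; all cradles look alike). It is fixed and stays as the record of the starting order. Origin: centre of its underside, on top of the base plate; axes parallel to the rack's.
- cradle_wrench: The black cradle of the full rack that holds the wrench at the start (80 x 52 mm, bar tops 30 mm above its origin; all cradles look alike). It is fixed and stays as the record of the starting order. Origin: centre of its underside, on top of the base plate; axes parallel to the rack's.
- cradle_brush: The black cradle of the full rack that holds the brush at the start (80 x 52 mm, bar tops 30 mm above its origin; all cradles look alike). It is fixed and stays as the record of the starting order. Origin: centre of its underside, on top of the base plate; axes parallel to the rack's.
- cradle_cutter: The black cradle of the full rack that holds the cutter at the start (80 x 52 mm, bar tops 30 mm above its origin; all cradles look alike). It is fixed and stays as the record of the starting order. Origin: centre of its underside, on top of the base plate; axes parallel to the rack's.

How it is judged:
At the end, for the whole second after the job is handed in: Each tool rests on both bars of the second rack's cradle that mirrors its starting cradle, its middle within 18 mm across the lane, 25 mm along it and -1 to 13 mm above the bar tops, within 0.3 rad of straight across, released and at rest (((y of cradle_marker in the frame of rack_a between 0.074 and 0.094 m and y of marker_mid in the frame of rack_b between -0.102 and -0.066 m) or (y of cradle_marker in the frame of rack_a between 0.018 and 0.038 m and y of marker_mid in the frame of rack_b between -0.046 and -0.01 m) or (y of cradle_marker in the frame of rack_a between -0.038 and -0.018 m and y of marker_mid in the frame of rack_b between 0.01 and 0.046 m) or (y of cradle_marker in the frame of rack_a between -0.094 and -0.074 m and y of marker_mid in the frame of rack_b between 0.066 and 0.102 m)) and x of marker_mid in the frame of rack_b between -0.025 and 0.025 m and z of marker_mid in the frame of rack_b between 0.035 and 0.049 m and angle between the y axis of each of marker_mid, brush_mid and the x axis of rack_b, either way round below 0.3 rad and linear speed of each of marker, wrench, brush, cutter below 0.02 m/s and contact force between each of marker, wrench, brush, cutter and the fingers below 0.1 N and ((y of cradle_wrench in the frame of rack_a between 0.074 and 0.094 m and y of wrench_mid in the frame of rack_b between -0.102 and -0.066 m) or (y of cradle_wrench in the frame of rack_a between 0.018 and 0.038 m and y of wrench_mid in the frame of rack_b between -0.046 and -0.01 m) or (y of cradle_wrench in the frame of rack_a between -0.038 and -0.018 m and y of wrench_mid in the frame of rack_b between 0.01 and 0.046 m) or (y of cradle_wrench in the frame of rack_a between -0.094 and -0.074 m and y of wrench_mid in the frame of rack_b between 0.066 and 0.102 m)) and x of wrench_mid in the frame of rack_b between -0.025 and 0.025 m and z of wrench_mid in the frame of rack_b between 0.035 and 0.049 m and angle between the x axis of each of wrench_mid, cutter_mid and the x axis of rack_b, either way round below 0.3 rad and ((y of cradle_brush in the frame of rack_a between 0.074 and 0.094 m and y of brush_mid in the frame of rack_b between -0.102 and -0.066 m) or (y of cradle_brush in the frame of rack_a between 0.018 and 0.038 m and y of brush_mid in the frame of rack_b between -0.046 and -0.01 m) or (y of cradle_brush in the frame of rack_a between -0.038 and -0.018 m and y of brush_mid in the frame of rack_b between 0.01 and 0.046 m) or (y of cradle_brush in the frame of rack_a between -0.094 and -0.074 m and y of brush_mid in the frame of rack_b between 0.066 and 0.102 m)) and x of brush_mid in the frame of rack_b between -0.025 and 0.025 m and z of brush_mid in the frame of rack_b between 0.035 and 0.049 m and ((y of cradle_cutter in the frame of rack_a between 0.074 and 0.094 m and y of cutter_mid in the frame of rack_b between -0.102 and -0.066 m) or (y of cradle_cutter in the frame of rack_a between 0.018 and 0.038 m and y of cutter_mid in the frame of rack_b between -0.046 and -0.01 m) or (y of cradle_cutter in the frame of rack_a between -0.038 and -0.018 m and y of cutter_mid in the frame of rack_b between 0.01 and 0.046 m) or (y of cradle_cutter in the frame of rack_a between -0.094 and -0.074 m and y of cutter_mid in the frame of rack_b between 0.066 and 0.102 m)) and x of cutter_mid in the frame of rack_b between -0.025 and 0.025 m and z of cutter_mid in the frame of rack_b between 0.035 and 0.049 m); the robot touches nothing.
It also fails if it takes over 112 s, if anything falls off the work surface, if the arm or the gripper's body presses on something with over 40 N, if the wrist force passes 120 N, or if a joint passes its speed limit or range.

### The arm

A 6-joint arm with a two-finger parallel gripper is mounted at the origin on a cart in front of the work surface, level with it; the furniture and walls round the work are solid. World frame = base frame: x ahead of the robot, y to its left, z up, the work surface at z = 0. Lengths are in m, angles in rad, forces in N, time in s.
With the tool pointing down it reaches from about 0.2 to 0.875 m from the base axis. Payload 3.4 kg.
Tool frame: the origin (TCP) lies at the very end of the fingers, on their centre line; the grasp point (between the pads) lies 19 mm behind it (bot.tcp_to_grasp is the distance from the TCP to the grasp point, in m); z points along the fingers, y is the line along which they close (so a half turn about z gives the same grasp; the last joint's range is limited). The gripper opens to 94 mm and grips with 3 to 60 N. Pads are 16 mm wide; open, the fingers measure 119 mm over their backs; the gripper's body (75 mm by 177 mm) begins 78 mm behind the grasp point.
Start: joints at [-1.267, 0.276, 1.505, -0, 1.361, -0.121], TCP at [0.237, -0.524, 0.205] pointing down, gripper open.
Joint ranges: [-2.89, 2.89], [-0.75, 2.08], [0.22, 2.7], [-1.18, 4.32], [0.11, 2.71], [-2.7, 2.7]. Speed limits (rad/s): [2.57, 2.57, 3.14, 3.14, 3.14, 3.14].

### API

Orientations are given as a unit quaternion [w, x, y, z].
In Python, from cell import bot, imaging, spotter gives the robot as it stands.
- The arm moves only by the shell command python3 -m crank 'ROWS' [FORCE]. ROWS is JSON, a list that holds one entry, the list of rows, each a list of 7 numbers: the opening, from 0 (shut) to 1 (fully open), then the shift along the tool's x, y, z in mm, then the turn, a rotation vector about the tool's x, y, z in degrees. A call has 1 to 12 rows; each row shifts and turns the commanded pose from where the row before left it, along the tool's axes as they then stand; what a row does not reach is not made up. A row lasts 1/10 s, in which the tool goes at most 50 mm and 8.59 degrees, less where a joint would pass 70% of its speed; a pose out of reach is approached as far as the arm can. A call is refused whole if a number of a shift passes 50 or a number of a turn 8.59, either way. A call with a gripper value outside its range is refused whole. The fingers move at their own pace and stop on an object; FORCE is the grip in N (left out, the last holds). Time passes only in rows, so rows that do not move let the fingers close. It gives the time, the measured TCP pose, the force, the opening and the grip force at its end, in the units of the state.
- bot.sense(): the state, without advancing time (a new reading comes with each control period).
- imaging.read_camera(name): name is "scene" or "top"; returns a dict with "img" (384x512x3 uint8, red, green, blue), "depth" (384x512 float32, m along the optical axis (not along the pixel's ray), 0 where there is no reading), "K" (3x3 intrinsics, pixels), "origin" and "attitude" of the camera in the world. Camera axes: x right, y down, z forward; pixel columns grow to the right and rows downward; lengths in m; the calibration is good to about 2 mm. A picture is of the moment at which its call begins.
- bot.finish_job(): hands the job in; it is judged then, once.
Trained networks look in a picture, given as the dict that the camera call returned (one of the last four; its "shot" number tells which), for a name from the list of things; names that differ only in an ending like _2 or _b are one class to them, and where a whole thing is asked for, a point or a joint stands for the part that bears it (a point fixed in the world has none). Each returns a list of dicts, best first, with "score" (0 to 1); they miss things now and then, are a little off and sometimes report something else, mostly with a low value. They report only what shows in the picture. A call takes as long as a camera call.
- spotter.spot_in(picture, target): "at" ([column, row] in pixels, amid what is visible of it).
- spotter.outline_of(picture, target): "mask" (384x512 bool, what is visible of it) and "at" ([column, row] in pixels, amid what is visible of it).
- spotter.place_of(picture, target): "at" ([column, row] in pixels: a listed point, or the origin of a listed thing).
The state is a dict: "t": time; "q": joint angles; "joint_vel": joint speeds; "tau": joint torques, N m; "tool_pos": TCP position; "eef_rot": TCP orientation; "wrist_force": force on the tool from outside, world axes, zero at the start; "moment": the same for the moment, N m; "width": finger opening in m; "gripper_force": force on a finger pad.
Only numpy, scipy, OpenCV 4.12 (cv2) and the standard library are available. Lean on these libraries where they do the work, as an engineer would, in place of code of your own. Each camera call takes 0.05 s, during which the arm holds its last target. There are 200 camera calls.

## Working session

There is one attempt and no reset: what is moved stays moved. The work goes in short steps, Python scripts to look and compute and a shell command to move; the robot and the scene stay as the last step left them, time stands still between calls to the robot, and variables do not carry over. Pictures are saved under pics/ and viewed, at most 14 in all, crops included, and the job is handed in when it is done.

```bash
ls; mkdir -p pics
python3 - <<'E'
from cell import bot, imaging, spotter
import cv2
for n in ("top","scene"):
    p=imaging.read_camera(n); cv2.imwrite(f"pics/{n}0.png",p["img"][:,:,::-1]); print(n,p["K"].tolist(),p["origin"],p["attitude"])
s=bot.sense(); print(s["t"],s["tool_pos"],s["eef_rot"],s["width"])
E
```

```text
pics
top [[403.57322542175154, 0.0, 260.56175793892317], [0.0, 403.57322542175154, 191.98727452800205], [0.0, 0.0, 1.0]] [0.43706252 0.00275137 0.99250833] [ 0.04152997 -0.70277343  0.70874879 -0.04538634]
scene [[353.6594619754876, 0.0, 255.73053355168202], [0.0, 353.6594619754876, 196.23437130632817], [0.0, 0.0, 1.0]] [0.14367477 0.63477243 0.44744511] [ 0.14721805 -0.23284323  0.82604177 -0.49169693]
0.1 [ 0.23679388 -0.52343048  0.20470735] [-7.91413907e-04  9.77531225e-01  2.10789158e-01 -9.49697732e-05] 0.09414822591626007
```

View pics/top0.png

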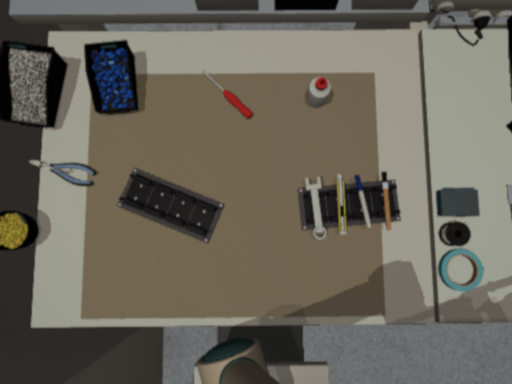

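View pics/scene0.png

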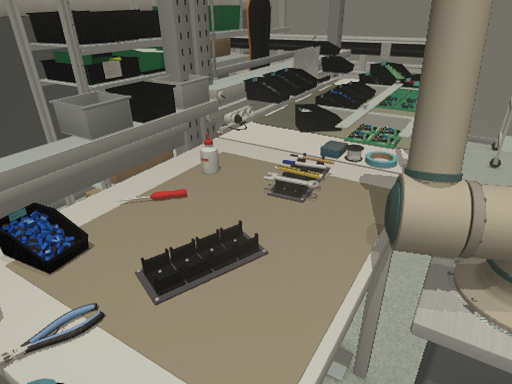

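The top view shows the empty rack at about (170,205) and the full one at (350,205). From left to right the full rack holds the wrench (316,207), cutter (342,204), marker (363,201) and brush (386,200). The scene view confirms both racks stand clear.

```bash
cat > h.py <<'E'
from cell import bot, imaging, spotter
import cv2, numpy as np
from scipy.spatial.transform import Rotation as R
def rot(q): return R.from_quat([q[1],q[2],q[3],q[0]])
def onplane(p,uv,z):
    uv=np.atleast_2d(np.asarray(uv,float))
    d=np.c_[uv,np.ones(len(uv))]@np.linalg.inv(p["K"]).T
    d=rot(p["attitude"]).apply(d); o=np.asarray(p["origin"])
    return o+d*((z-o[2])/d[:,2])[:,None]
def cloud(p,m):
    v,u=np.nonzero(m&(p["depth"]>0)); z=p["depth"][v,u]
    c=np.c_[u,v,np.ones(len(u))]@np.linalg.inv(p["K"]).T*z[:,None]
    return rot(p["attitude"]).apply(c)+p["origin"]
def axis(P):  # centre, long direction (deg) of min area rectangle, size
    r=cv2.minAreaRect((P[:,:2]*1000).astype(np.float32)); b=cv2.boxPoints(r)
    e=max((b[1]-b[0],b[2]-b[1]),key=np.linalg.norm)
    return np.round(r[0],1), round(float(np.degrees(np.arctan2(e[1],e[0]))%180),1), np.round(sorted(r[1]),1)
TZ=dict(marker_mid=.0425,wrench_mid=.040,brush_mid=.0395,cutter_mid=.0425)
E
python3 - <<'E'
from h import *
p=imaging.read_camera("top")
for n in ("rack_a","rack_b"):
    for d in spotter.place_of(p,n)[:3]: print(n,"place",round(d["score"],2),np.round(d["at"],1),np.round(onplane(p,d["at"],0)[0]*1000,1))
    for d in spotter.outline_of(p,n)[:3]:
        c=cloud(p,d["mask"]); print("  outline",round(d["score"],2),np.round(d["at"]),len(c), axis(c), "z%",np.round(np.percentile(c[:,2],[2,50,98])*1000), "low:",axis(c[c[:,2]<.015]))
for n,z in TZ.items():
    for d in spotter.place_of(p,n)[:2]: print(n,"place",round(d["score"],2),np.round(d["at"],1),np.round(onplane(p,d["at"],z)[0]*1000,1))
    for d in spotter.outline_of(p,n)[:1]:
        v,u=np.nonzero(d["mask"]); print("  outline",round(d["score"],2),np.round(d["at"]), axis(onplane(p,np.c_[u,v],z)),np.round(np.percentile(cloud(p,d["mask"])[:,2],[10,50,90])*1000))
for n in ("marker","wrench","brush","cutter"):
    d=spotter.place_of(p,"cradle_"+n)[:1]
    for d in d: print("cradle",n,round(d["score"],2),np.round(onplane(p,d["at"],.006)[0]*1000,1))
E
```

```text
rack_a place 0.73 [169.8 203.7] [532.5 220.9   0. ]
rack_a place 0.67 [347.7 204.6] [ 526.6 -218.3    0. ]
  outline 0.73 [168. 207.] 4141 (array([531.4, 220.8]), 67.4, array([105.4, 247. ])) z% [ 3.  9. 42.] low: (array([531.4, 220.8]), 67.4, array([105.4, 247. ]))
rack_b place 0.73 [169.8 203.7] [532.5 220.9   0. ]
rack_b place 0.67 [347.7 204.6] [ 526.6 -218.3    0. ]
  outline 0.73 [168. 207.] 4141 (array([531.4, 220.8]), 67.4, array([105.4, 247. ])) z% [ 3.  9. 42.] low: (array([531.4, 220.8]), 67.4, array([105.4, 247. ]))
marker_mid place 0.67 [362.2 202.2] [ 528.2 -243.4   42.5]
  outline 0.82 [363. 198.] (array([ 533. , -244.5]), 11.5, array([ 15.9, 129.5])) [ 9. 46. 48.]
wrench_mid place 0.76 [316.5 202.8] [ 527.9 -135.4   40. ]
  outline 0.97 [316. 202.] (array([ 517.7, -131.2]), 4.5, array([ 40.7, 147.6])) [39. 43. 45.]
brush_mid place 0.85 [382.7 198.1] [ 537.8 -293.4   39.5]
  outline 0.83 [383. 199.] (array([ 533.8, -300.6]), 3.0, array([ 15.9, 138.9])) [11. 41. 43.]
cutter_mid place 0.65 [340.4 205. ] [ 521.9 -191.5   42.5]
  outline 0.59 [343. 204.] (array([ 526.1, -192.9]), 1.2, array([ 17.9, 135.7])) [39. 44. 47.]
cradle marker 0.89 [ 535.7 -240.4    6. ]
cradle wrench 0.82 [ 514.4 -132.8    6. ]
cradle brush 0.83 [ 539.4 -304.2    6. ]
cradle cutter 0.85 [ 524.5 -188.6    6. ]
```

Run:
```python
from h import *
p=imaging.read_camera("top")
def proj(P):
    c=rot(p["attitude"]).inv().apply(np.atleast_2d(P)-p["origin"])@np.asarray(p["K"]).T; return c[:,:2]/c[:,2:]
x0,y0,S=295,160,6.5
im=cv2.resize(p["img"][y0:y0+90,x0:x0+120,::-1],None,fx=S,fy=S,interpolation=cv2.INTER_CUBIC)
im=cv2.convertScaleAbs(im,alpha=1.5)
G=dict(marker_mid=(531,-244,11.5,130),wrench_mid=(517.7,-131.2,4.5,150),brush_mid=(533.8,-300.6,3,140),cutter_mid=(526,-192.5,1.2,144))
for n,(x,y,a,L) in G.items():
    d=np.array([np.cos(np.radians(a)),np.sin(np.radians(a)),0])*L/2
    q=((proj([np.array([x,y,TZ[n]*1000])/1000+s*d/1000 for s in(-1,0,1)])-[x0,y0]+.5)*S).astype(int)
    for k in q: cv2.circle(im,tuple(map(int,k)),5,(0,255,0),1)
    cv2.line(im,tuple(map(int,q[0])),tuple(map(int,q[2])),(0,255,0),1)
    m=spotter.outline_of(p,n)[0]["mask"].astype(np.uint8)[y0:y0+90,x0:x0+120]
    c,_=cv2.findContours(cv2.resize(m,None,fx=S,fy=S,interpolation=cv2.INTER_NEAREST),0,2); cv2.drawContours(im,c,-1,(0,0,255),1)
cv2.imwrite("pics/crop1.png",im)
c=cloud(p,np.ones((384,512),bool))
for y in np.arange(-.26,-.52,-.03):
    s=c[(abs(c[:,0]-.53)<.1)&(abs(c[:,1]-y)<.015)]; print(round(y,2),np.round(np.percentile(s[:,2],[50,98]),3))
```

```text
-0.26 [0.004 0.048]
-0.29 [0.008 0.044]
-0.32 [-0.     0.043]
-0.35 [-0.003  0.007]
-0.38 [-0.003  0.001]
-0.41 [-0.003  0.   ]
-0.44 [-0.003  0.038]
-0.47 [0.024 0.04 ]
-0.5 [0.023 0.038]
```

View pics/crop1.png

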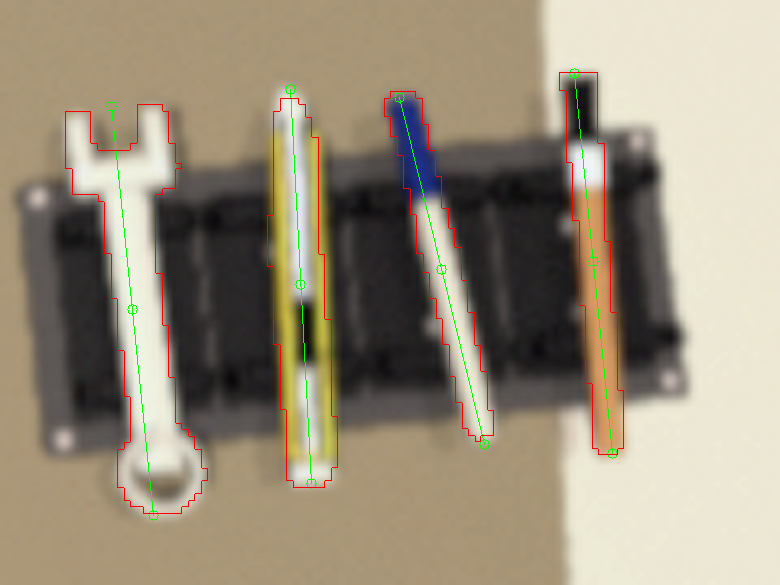

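The overlay shows the axes sit on the tools, with the wrench shank about 2 mm right of its line (middle near crop pixel (138,310)). Going for the wrench first.

```bash
cat > go.py <<'E'
import sys; from h import *
# args: sequences x y z yaw (mm, deg); prints turn about tool z, then shift in the turned tool frame
a=list(map(float,sys.argv[1:])); s=bot.sense(); P=np.array(s["tool_pos"])*1000; M=rot(s["eef_rot"]).as_matrix()
yaw=np.degrees(np.arctan2(M[1,0],M[0,0])); print("t",s["t"],"pos",np.round(P,1),"yaw",round(yaw,1),"tilt",np.round(M[:2,2],4),"w",round(s["width"]*1000,1),"q6",round(s["q"][5],2))
for i in range(0,len(a),4):
    x,y,z,w=a[i:i+4]; c,n=np.cos(np.radians(w)),np.sin(np.radians(w)); d=np.array([x,y,z])-P
    print("turn",round(yaw-w,1),"shift",np.round([d[0]*c+d[1]*n,d[0]*n-d[1]*c,-d[2]],1)); P=np.array([x,y,z]); yaw=w
E
python3 go.py 517.7 -133.5 120 4.5  517.7 -133.5 21 4.5
```

```text
t 1.2 pos [ 237.  -523.9  205.5] yaw 24.3 tilt [-0. -0.] w 94.0 q6 -0.12
turn 19.8 shift [ 310.5 -367.2   85.5]
turn 0.0 shift [ 0.  0. 99.]
```

```bash
python3 -m crank '[[[0.43,0,0,0,0,0,6.6],[0.43,0,0,0,0,0,6.6],[0.43,0,0,0,0,0,6.6],[0.43,30,-35,0,0,0,0],[0.43,35,-41,0,0,0,0],[0.43,35,-41,0,0,0,0],[0.43,35,-41,0,0,0,0],[0.43,35,-41,0,0,0,0],[0.43,35,-41,0,0,0,0],[0.43,35,-41,10,0,0,0],[0.43,35,-41,20,0,0,0],[0.43,30,-35,20,0,0,0]]]' 20; python3 go.py 517.7 -133.5 120 4.5  517.7 -133.5 21 4.5
```

```text
t: 2.4
tool_pos: [0.4958, -0.1679, 0.1594]
eef_rot: [0.001, 0.999, 0.04, 0.001]
wrist_force: [0.2, -0.4, 0.1]
width: 0.0405
gripper_force: 0.0
t 2.4 pos [ 495.8 -167.9  159.4] yaw 4.6 tilt [ 0.0025 -0.0013] w 40.5 q6 1.03
turn 0.1 shift [ 24.5 -32.6  39.4]
turn 0.0 shift [ 0.  0. 99.]
```

```bash
python3 -m crank '[[[0.43,5,-10,0,0,0,0],[0.43,0,0,10,0,0,0],[0.43,0,0,10,0,0,0],[0.43,0,0,0,0,0,0],[0.43,0,0,0,0,0,0]]]'; python3 go.py 517.7 -133.5 21 4.5
```

```text
t: 2.9
tool_pos: [0.4978, -0.1605, 0.139]
eef_rot: [0.0, 0.999, 0.039, -0.0]
wrist_force: [0.2, 0.5, 0.3]
width: 0.0405
gripper_force: 0.0
t 2.9 pos [ 497.8 -160.5  139. ] yaw 4.4 tilt [-0.0003 -0.0003] w 40.5 q6 1.05
turn -0.1 shift [ 22.  -25.3 118. ]
```

```bash
python3 -m crank '[[[0.43,11,-12.5,0,0,0,0],[0.43,11,-12.5,20,0,0,0],[0.43,0,0,25,0,0,0],[0.43,0,0,25,0,0,0],[0.43,0,0,20,0,0,0],[0.43,0,0,15,0,0,0],[0.43,0,0,0,0,0,0]]]'; python3 go.py 517.7 -133.5 21 4.5
```

```text
t: 3.6
tool_pos: [0.5169, -0.133, 0.0327]
eef_rot: [-0.001, 0.999, 0.039, -0.002]
wrist_force: [-0.5, 0.7, -0.4]
width: 0.0405
gripper_force: 0.0
t 3.6 pos [ 516.9 -133.    32.7] yaw 4.4 tilt [-0.0032  0.001 ] w 40.5 q6 1.11
turn -0.1 shift [ 0.8  0.5 11.7]
```

```bash
python3 -m crank '[[[0.43,0,0,11,0,0,0],[0.43,0,0,0,0,0,0],[0,0,0,0,0,0,0],[0,0,0,0,0,0,0],[0,0,0,0,0,0,0],[0,0,0,0,0,0,0],[0,0,0,0,0,0,0],[0,0,0,0,0,0,0]]]' 25; python3 go.py 517.7 -133.5 21 4.5
```

```text
t: 4.4
tool_pos: [0.5188, -0.1326, 0.0236]
eef_rot: [0.0, 0.999, 0.04, 0.0]
wrist_force: [-0.0, 0.5, 3.0]
width: 0.0166
gripper_force: 24.9
t 4.4 pos [ 518.8 -132.6   23.6] yaw 4.5 tilt [ 0.001  -0.0006] w 16.6 q6 1.11
turn 0.0 shift [-1.2  0.8  2.6]
```

```bash
python3 -m crank '[[[0,0,0,-15,0,0,0],[0,0,0,-30,0,0,0],[0,0,0,-30,0,0,0],[0,0,0,-25,0,0,0],[0,0,0,0,0,0,6.8],[0,0,0,0,0,0,6.8],[0,0,0,0,0,0,6.8],[0,0,0,0,0,0,6.8],[0,0,0,0,0,0,0]]]'; python3 go.py 499.7 143.3 124 -22.6 499.7 143.3 25 -22.6
```

```text
t: 5.3
tool_pos: [0.518, -0.1322, 0.1226]
eef_rot: [-0.0, 0.981, -0.196, -0.0]
wrist_force: [0.7, 0.4, -0.8]
width: 0.0166
gripper_force: 24.9
t 5.3 pos [ 518.  -132.2  122.6] yaw -22.6 tilt [-0.0008  0.0004] w 16.6 q6 1.59
turn -0.0 shift [-122.8 -247.3   -1.4]
turn 0.0 shift [ 0. -0. 99.]
```

```bash
python3 -m crank '[[[0,-12.3,-24.7,0,0,0,0],[0,-12.3,-24.7,0,0,0,0],[0,-12.3,-24.7,0,0,0,0],[0,-12.3,-24.7,0,0,0,0],[0,-12.3,-24.7,0,0,0,0],[0,-12.3,-24.7,0,0,0,0],[0,-12.3,-24.7,0,0,0,0],[0,-12.3,-24.7,0,0,0,0],[0,-12.3,-24.7,0,0,0,0],[0,-12.3,-24.7,0,0,0,0],[0,0,0,0,0,0,0],[0,0,0,0,0,0,0]]]'; python3 go.py 499.7 143.3 80 -22.6
python3 - <<'E'
from h import *
p=imaging.read_camera("scene"); cv2.imwrite("pics/s1.png",p["img"][:,:,::-1])
E
```

```text
t: 6.5
tool_pos: [0.4998, 0.1429, 0.1228]
eef_rot: [0.0, 0.981, -0.195, -0.0]
wrist_force: [-0.3, -0.2, -0.8]
width: 0.0166
gripper_force: 24.9
t 6.5 pos [499.8 142.9 122.8] yaw -22.5 tilt [-0.0005 -0.0009] w 16.6 q6 2.11
turn 0.1 shift [-0.2 -0.3 42.8]
```

View pics/s1.png

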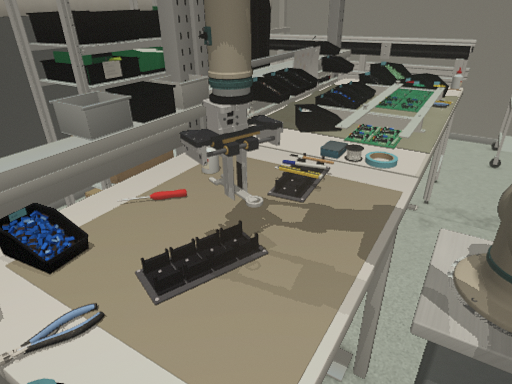

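The wrench is held level at about (238,192), above the near end of the empty rack. Lowering it.

```bash
python3 -m crank '[[[0,0,0,25,0,0,0],[0,0,0,25,0,0,0],[0,0,0,20,0,0,0],[0,0,0,12,0,0,0],[0,0,0,8,0,0,0],[0,0,0,4,0,0,0],[0,0,0,0,0,0,0],[0,0,0,0,0,0,0]]]'; python3 go.py 499.7 143.3 25 -22.6
```

```text
t: 7.35
tool_pos: [0.5008, 0.1429, 0.0297]
eef_rot: [-0.0, 0.981, -0.196, 0.001]
wrist_force: [-0.6, 0.5, -0.4]
width: 0.0168
gripper_force: 24.9
t 7.35 pos [500.8 142.9  29.7] yaw -22.7 tilt [0.0015 0.0001] w 16.8 q6 2.11
turn -0.1 shift [-1.1  0.   4.7]
```

```bash
python3 -m crank '[[[0,0,0,3,0,0,0],[0,0,0,3,0,0,0],[0,0,0,0,0,0,0],[0.43,0,0,0,0,0,0],[0.43,0,0,0,0,0,0],[0.43,0,0,0,0,0,0],[0.43,0,0,0,0,0,0],[0.43,0,0,-25,0,0,0],[0.43,0,0,-35,0,0,0],[0.43,0,0,-35,0,0,0],[0.43,0,0,0,0,0,0]]]'; python3 go.py 526 -193 122 1.2
python3 - <<'E'
from h import *
p=imaging.read_camera("scene"); cv2.imwrite("pics/s2.png",cv2.resize(p["img"][120:320,120:320,::-1],None,fx=3,fy=3))
E
```

```text
t: 8.45
tool_pos: [0.5037, 0.1435, 0.1225]
eef_rot: [-0.002, 0.981, -0.196, 0.005]
wrist_force: [-0.1, 1.3, -0.9]
width: 0.0407
gripper_force: 0.0
t 8.45 pos [503.7 143.5 122.5] yaw -22.7 tilt [0.0098 0.0013] w 40.7 q6 2.11
turn -23.9 shift [ 15.2 336.9   0.5]
```

View pics/s2.png

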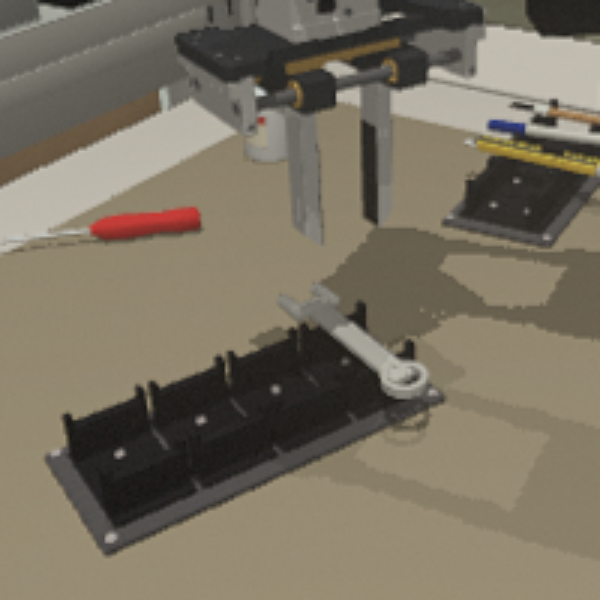

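The wrench lies across the last cradle (crop, ring at (403,378), jaw at (310,300)). Cutter next.

```bash
python3 -m crank '[[[0.43,0,0,0,0,0,-8],[0.43,0,0,0,0,0,-8],[0.43,0,0,0,0,0,-8],[0.43,1.7,37,0,0,0,0],[0.43,1.7,37,0,0,0,0],[0.43,1.7,37,0,0,0,0],[0.43,1.7,37,0,0,0,0],[0.43,1.7,37,0,0,0,0],[0.43,1.7,37,0,0,0,0],[0.43,1.7,37,0,0,0,0],[0.43,1.7,37,0,0,0,0],[0.43,1.7,37,0,0,0,0]]]'; python3 -m crank '[[[0.43,0,0,0,0,0,0],[0.43,0,0,0,0,0,0]]]' ; python3 go.py 526 -193 22 1.2
```

```text
t: 9.7
tool_pos: [0.5219, -0.1906, 0.1161]
eef_rot: [-0.001, 1.0, 0.012, -0.001]
wrist_force: [0.5, 0.6, -0.0]
width: 0.0403
gripper_force: 0.0
t: 9.9
tool_pos: [0.5219, -0.1896, 0.1163]
eef_rot: [-0.001, 1.0, 0.011, -0.002]
wrist_force: [-0.8, 0.3, 0.0]
width: 0.0401
gripper_force: 0.0
t 9.9 pos [ 521.9 -189.6  116.3] yaw 1.2 tilt [-0.0031  0.0021] w 40.1 q6 1.08
turn 0.0 shift [ 4.   3.5 94.3]
```

```bash
python3 -m crank '[[[0.43,4,3.5,0,0,0,0],[0.43,0,0,25,0,0,0],[0.43,0,0,25,0,0,0],[0.43,0,0,20,0,0,0],[0.43,0,0,12,0,0,0],[0.43,0,0,8,0,0,0],[0.43,0,0,4,0,0,0],[0.43,0,0,0,0,0,0]]]'; python3 go.py 526 -193 22 1.2
```

```text
t: 10.7
tool_pos: [0.5274, -0.1929, 0.0241]
eef_rot: [0.0, 1.0, 0.012, 0.0]
wrist_force: [1.1, -0.5, -0.2]
width: 0.0404
gripper_force: 0.0
t 10.7 pos [ 527.4 -192.9   24.1] yaw 1.4 tilt [ 0.0001 -0.0001] w 40.4 q6 1.07
turn 0.2 shift [-1.4  0.1  2.1]
```

```bash
python3 -m crank '[[[0.43,0,0,2,0,0,0],[0,0,0,0,0,0,0],[0,0,0,0,0,0,0],[0,0,0,0,0,0,0],[0,0,0,0,0,0,0],[0,0,0,0,0,0,0],[0,0,0,0,0,0,0],[0,0,0,-15,0,0,0],[0,0,0,-30,0,0,0],[0,0,0,-30,0,0,0],[0,0,0,-25,0,0,0],[0,0,0,0,0,0,0]]]' 25; python3 go.py 521.2 195 122 -22.6
```

```text
t: 11.9
tool_pos: [0.5296, -0.1943, 0.1254]
eef_rot: [0.002, 1.0, 0.012, 0.003]
wrist_force: [-0.3, 0.6, -0.4]
width: 0.0159
gripper_force: 25.0
t 11.9 pos [ 529.6 -194.3  125.4] yaw 1.3 tilt [ 0.0067 -0.0035] w 15.9 q6 1.07
turn 23.9 shift [-157.3 -356.1    3.4]
```

```bash
python3 -m crank '[[[0,0,0,0,0,0,8],[0,0,0,0,0,0,8],[0,0,0,0,0,0,8],[0,-15,-34,0,0,0,0],[0,-15,-34,0,0,0,0],[0,-15,-34,0,0,0,0],[0,-15,-34,0,0,0,0],[0,-15,-34,0,0,0,0],[0,-15,-34,0,0,0,0],[0,-15,-34,0,0,0,0],[0,-15,-34,0,0,0,0],[0,-15,-34,0,0,0,0]]]'; python3 -m crank '[[[0,-11,-25,0,0,0,0],[0,-11,-25,0,0,0,0],[0,0,0,0,0,0,0],[0,0,0,0,0,0,0]]]' ; python3 go.py 521.2 195 24 -22.6
```

```text
t: 13.1
tool_pos: [0.5193, 0.1427, 0.1203]
eef_rot: [0.001, 0.981, -0.196, -0.001]
wrist_force: [1.3, -0.2, 0.0]
width: 0.0158
gripper_force: 25.0
t: 13.5
tool_pos: [0.5185, 0.1957, 0.1206]
eef_rot: [0.001, 0.981, -0.196, -0.001]
wrist_force: [-1.0, 0.5, -0.2]
width: 0.0166
gripper_force: 25.0
t 13.5 pos [518.5 195.7 120.6] yaw -22.6 tilt [-0.0024 -0.0014] w 16.6 q6 2.2
turn 0.0 shift [ 2.7 -0.3 96.6]
```

```bash
python3 -m crank '[[[0,1,0,25,0,0,0],[0,1,0,25,0,0,0],[0,0,0,20,0,0,0],[0,0,0,12,0,0,0],[0,0,0,6,0,0,0],[0,0,0,4,0,0,0],[0,0,0,0,0,0,0],[0,0,0,0,0,0,0]]]'; python3 go.py 521.2 195 23 -22.6
```

```text
t: 14.3
tool_pos: [0.522, 0.1952, 0.0307]
eef_rot: [-0.0, 0.981, -0.196, 0.001]
wrist_force: [0.5, 0.0, -1.5]
width: 0.0158
gripper_force: 25.0
t 14.3 pos [522.  195.2  30.7] yaw -22.7 tilt [0.0015 0.0002] w 15.8 q6 2.2
turn -0.1 shift [-0.7  0.5  7.7]
```

```bash
python3 -m crank '[[[0,0,0,4,0,0,0],[0,0,0,3,0,0,0],[0,0,0,1,0,0,0],[0,0,0,0,0,0,0],[0.43,0,0,0,0,0,0],[0.43,0,0,0,0,0,0],[0.43,0,0,0,0,0,0],[0.43,0,0,-5,0,0,0],[0.43,0,0,-25,0,0,0],[0.43,0,0,-35,0,0,0],[0.43,0,0,-35,0,0,0],[0.43,0,0,0,0,0,0]]]'; python3 go.py 531 -244.5 122 11.5
```

```text
t: 15.5
tool_pos: [0.5251, 0.1961, 0.1273]
eef_rot: [-0.002, 0.981, -0.196, 0.005]
wrist_force: [0.2, 0.3, 0.4]
width: 0.0407
gripper_force: 0.0
t 15.5 pos [525.1 196.1 127.3] yaw -22.7 tilt [0.0104 0.0024] w 40.7 q6 2.2
turn -34.2 shift [-82.  432.9   5.3]
```

```bash
python3 -m crank '[[[0.43,0,0,0,0,0,-8.5],[0.43,0,0,0,0,0,-8.5],[0.43,0,0,0,0,0,-8.5],[0.43,0,0,0,0,0,-8.5],[0.43,-7,36,0,0,0,0],[0.43,-7,36,0,0,0,0],[0.43,-7,36,0,0,0,0],[0.43,-7,36,0,0,0,0],[0.43,-7,36,0,0,0,0],[0.43,-7,36,0,0,0,0],[0.43,-7,36,0,0,0,0],[0.43,-7,36,0,0,0,0]]]'; python3 -m crank '[[[0.43,-7,36,0,0,0,0],[0.43,-7,36,0,0,0,0],[0.43,-7,36,0,0,0,0],[0.43,-5,36,0,0,0,0],[0.43,0,0,0,0,0,0],[0.43,0,0,0,0,0,0],[0.43,0,0,0,0,0,0]]]' ; python3 go.py 531 -244.5 23 11.5
```

```text
t: 16.7
tool_pos: [0.5224, -0.0996, 0.1215]
eef_rot: [-0.0, 0.995, 0.099, -0.0]
wrist_force: [-1.1, -0.6, -0.2]
width: 0.0403
gripper_force: 0.0
t: 17.4
tool_pos: [0.5253, -0.2433, 0.1216]
eef_rot: [-0.001, 0.995, 0.099, -0.001]
wrist_force: [0.3, -0.3, 0.4]
width: 0.0404
gripper_force: 0.0
t 17.4 pos [ 525.3 -243.3  121.6] yaw 11.4 tilt [-0.0011  0.0013] w 40.4 q6 0.82
turn -0.1 shift [ 5.3  2.3 98.6]
```

```bash
python3 -m crank '[[[0.43,5,2,0,0,0,0],[0.43,0,0,25,0,0,0],[0.43,0,0,25,0,0,0],[0.43,0,0,20,0,0,0],[0.43,0,0,12,0,0,0],[0.43,0,0,8,0,0,0],[0.43,0,0,4,0,0,0],[0.43,0,0,0,0,0,0],[0.43,0,0,0,0,0,0]]]'; python3 go.py 531 -244.5 23 11.5
```

```text
t: 18.3
tool_pos: [0.5318, -0.2458, 0.0288]
eef_rot: [0.001, 0.995, 0.099, 0.001]
wrist_force: [0.8, -0.5, 0.2]
width: 0.0404
gripper_force: 0.0
t 18.3 pos [ 531.8 -245.8   28.8] yaw 11.3 tilt [ 0.0013 -0.0009] w 40.4 q6 0.82
turn -0.2 shift [-0.5 -1.5  5.8]
```

```bash
python3 -m crank '[[[0.43,0,-1,5,0,0,0],[0.43,0,0,0,0,0,0],[0,0,0,0,0,0,0],[0,0,0,0,0,0,0],[0,0,0,0,0,0,0],[0,0,0,0,0,0,0],[0,0,0,0,0,0,0],[0,0,0,-15,0,0,0],[0,0,0,-30,0,0,0],[0,0,0,-30,0,0,0],[0,0,0,-25,0,0,0],[0,0,0,0,0,0,0]]]' 20; python3 go.py 542.8 246.6 122 -22.6
```

```text
t: 19.5
tool_pos: [0.5334, -0.2459, 0.1268]
eef_rot: [0.002, 0.995, 0.099, 0.003]
wrist_force: [0.4, -0.2, -0.5]
width: 0.0105
gripper_force: 20.0
t 19.5 pos [ 533.4 -245.9  126.8] yaw 11.3 tilt [ 0.0068 -0.0042] w 10.5 q6 0.82
turn 33.9 shift [-180.6 -458.3    4.8]
```

```bash
python3 -m crank '[[[0,0,0,0,0,0,8.5],[0,0,0,0,0,0,8.5],[0,0,0,0,0,0,8.5],[0,0,0,0,0,0,8.5],[0,-14,-35,0,0,0,0],[0,-14,-35,0,0,0,0],[0,-14,-35,0,0,0,0],[0,-14,-35,0,0,0,0],[0,-14,-35,0,0,0,0],[0,-14,-35,0,0,0,0],[0,-14,-35,0,0,0,0],[0,-14,-35,0,0,0,0]]]'; python3 -m crank '[[[0,-14,-35,0,0,0,0],[0,-14,-35,0,0,0,0],[0,-14,-36,0,0,0,0],[0,-14,-36,0,0,0,0],[0,-13,-36,0,0,0,0],[0,0,0,0,0,0,0],[0,0,0,0,0,0,0]]]' ; python3 go.py 542.8 246.6 24 -22.6
```

```text
t: 20.7
tool_pos: [0.5345, 0.0585, 0.1217]
eef_rot: [0.0, 0.981, -0.197, -0.001]
wrist_force: [0.7, -0.1, 0.5]
width: 0.0106
gripper_force: 20.0
t: 21.4
tool_pos: [0.5394, 0.2481, 0.1215]
eef_rot: [0.001, 0.981, -0.195, -0.001]
wrist_force: [-1.0, 0.1, -0.2]
width: 0.0105
gripper_force: 20.0
t 21.4 pos [539.4 248.1 121.5] yaw -22.5 tilt [-0.0023 -0.0015] w 10.5 q6 2.28
turn 0.1 shift [ 3.7  0.1 97.5]
```

```bash
python3 -m crank '[[[0,1,0,25,0,0,0],[0,1,0,25,0,0,0],[0,0,0,20,0,0,0],[0,0,0,12,0,0,0],[0,0,0,6,0,0,0],[0,0,0,4,0,0,0],[0,0,0,0,0,0,0],[0,0,0,0,0,0,0]]]'; python3 go.py 542.8 246.6 24 -22.6
python3 - <<'E'
from h import *
p=imaging.read_camera("scene"); cv2.imwrite("pics/s3.png",cv2.resize(p["img"][120:320,120:320,::-1],None,fx=3,fy=3))
E
```

```text
t: 22.2
tool_pos: [0.5429, 0.2472, 0.0318]
eef_rot: [-0.0, 0.981, -0.196, 0.001]
wrist_force: [-0.4, -0.0, -0.1]
width: 0.0102
gripper_force: 20.0
t 22.2 pos [542.9 247.2  31.8] yaw -22.7 tilt [0.0015 0.0003] w 10.2 q6 2.28
turn -0.1 shift [0.1 0.6 7.8]
```

View pics/s3.png

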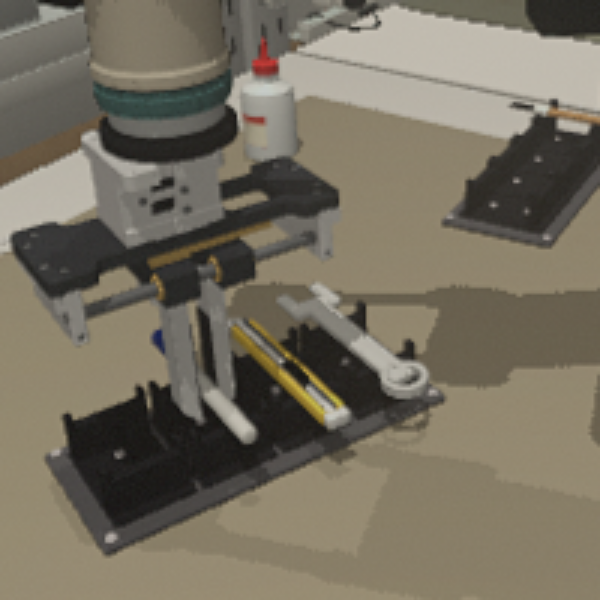

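The marker is held between the lips of the third cradle, barrel end at (245,430), with the cutter and wrench lying well. Lowering and releasing.

```bash
python3 -m crank '[[[0,0,0,3,0,0,0],[0,0,0,3,0,0,0],[0,0,0,1,0,0,0],[0,0,0,0,0,0,0],[0.43,0,0,0,0,0,0],[0.43,0,0,0,0,0,0],[0.43,0,0,0,0,0,0],[0.43,0,0,-5,0,0,0],[0.43,0,0,-25,0,0,0],[0.43,0,0,-35,0,0,0],[0.43,0,0,-35,0,0,0],[0.43,0,0,0,0,0,0]]]'; python3 go.py 534 -300.6 122 3
```

```text
t: 23.45
tool_pos: [0.5459, 0.2483, 0.1297]
eef_rot: [-0.003, 0.981, -0.196, 0.005]
wrist_force: [1.0, 0.3, 0.3]
width: 0.0402
gripper_force: 0.0
t 23.45 pos [545.9 248.3 129.7] yaw -22.7 tilt [0.0106 0.0033] w 40.2 q6 2.28
turn -25.7 shift [-40.6 547.5   7.7]
```

```bash
python3 -m crank '[[[0.43,0,0,0,0,0,-8.5],[0.43,0,0,0,0,0,-8.5],[0.43,0,0,0,0,0,-8.5],[0.43,-2,36,0,0,0,0],[0.43,-2,36,0,0,0,0],[0.43,-2,36,0,0,0,0],[0.43,-2,36,0,0,0,0],[0.43,-2,36,0,0,0,0],[0.43,-2,36,0,0,0,0],[0.43,-2,36,0,0,0,0],[0.43,-2,36,0,0,0,0],[0.43,-2,36,0,0,0,0]]]'; python3 -m crank '[[[0.43,-3,36,0,0,0,0],[0.43,-3,36,0,0,0,0],[0.43,-3,36,0,0,0,0],[0.43,-3,36,0,0,0,0],[0.43,-4,36,0,0,0,0],[0.43,-4,36,0,0,0,0],[0.43,0,0,0,0,0,0],[0.43,0,0,0,0,0,0]]]' ; python3 go.py 534 -300.6 20.5 3
```

```text
t: 24.65
tool_pos: [0.5397, -0.0787, 0.1236]
eef_rot: [-0.0, 1.0, 0.025, -0.0]
wrist_force: [0.4, -0.6, 0.6]
width: 0.0407
gripper_force: 0.0
t: 25.45
tool_pos: [0.5304, -0.2943, 0.1233]
eef_rot: [-0.001, 1.0, 0.024, -0.001]
wrist_force: [0.4, -0.3, -0.7]
width: 0.0404
gripper_force: 0.0
t 25.45 pos [ 530.4 -294.3  123.3] yaw 2.7 tilt [-0.0011  0.0014] w 40.4 q6 0.9
turn -0.3 shift [  3.3   6.4 102.8]
```

```bash
python3 -m crank '[[[0.43,3,6,0,0,0,0],[0.43,0,0,25,0,0,0],[0.43,0,0,25,0,0,0],[0.43,0,0,20,0,0,0],[0.43,0,0,14,0,0,0],[0.43,0,0,8,0,0,0],[0.43,0,0,4,0,0,0],[0.43,0,0,0,0,0,0],[0.43,0,0,0,0,0,0]]]'; python3 go.py 534 -300.6 20.5 3
```

```text
t: 26.35
tool_pos: [0.535, -0.3001, 0.0288]
eef_rot: [0.0, 1.0, 0.025, 0.001]
wrist_force: [-0.1, 0.2, -0.5]
width: 0.0403
gripper_force: 0.0
t 26.35 pos [ 535.  -300.1   28.8] yaw 2.9 tilt [ 0.0012 -0.0009] w 40.3 q6 0.9
turn -0.1 shift [-1.   0.5  8.3]
```

```bash
python3 -m crank '[[[0.43,0,0,5,0,0,0],[0.43,0,0,3,0,0,0],[0,0,0,0,0,0,0],[0,0,0,0,0,0,0],[0,0,0,0,0,0,0],[0,0,0,0,0,0,0],[0,0,0,0,0,0,0],[0,0,0,-15,0,0,0],[0,0,0,-30,0,0,0],[0,0,0,-30,0,0,0],[0,0,0,-25,0,0,0],[0,0,0,0,0,0,0]]]' 20; python3 go.py 564.3 298.3 122 -22.6
```

```text
t: 27.55
tool_pos: [0.5366, -0.3016, 0.124]
eef_rot: [0.002, 1.0, 0.025, 0.003]
wrist_force: [0.5, -0.1, -0.3]
width: 0.012
gripper_force: 20.0
t 27.55 pos [ 536.6 -301.6  124. ] yaw 2.8 tilt [ 0.0066 -0.0048] w 12.0 q6 0.9
turn 25.4 shift [-205.  -564.4    2. ]
```

```bash
python3 -m crank '[[[0,0,0,0,0,0,8.5],[0,0,0,0,0,0,8.5],[0,0,0,0,0,0,8.5],[0,-12.8,-35,0,0,0,0],[0,-12.8,-35,0,0,0,0],[0,-12.8,-35,0,0,0,0],[0,-12.8,-35,0,0,0,0],[0,-12.8,-35,0,0,0,0],[0,-12.8,-35,0,0,0,0],[0,-12.8,-35,0,0,0,0],[0,-12.8,-35,0,0,0,0],[0,-12.8,-35,0,0,0,0]]]'; python3 -m crank '[[[0,-12.8,-35,0,0,0,0],[0,-12.8,-35,0,0,0,0],[0,-12.8,-35,0,0,0,0],[0,-12.8,-35,0,0,0,0],[0,-12.8,-36,0,0,0,0],[0,-13,-36,0,0,0,0],[0,-13,-36,0,0,0,0],[0,0,0,0,0,0,0],[0,0,0,0,0,0,0]]]' ; python3 go.py 564.3 298.3 23 -22.6
```

```text
t: 28.75
tool_pos: [0.5484, 0.0366, 0.1187]
eef_rot: [0.0, 0.981, -0.196, -0.001]
wrist_force: [1.6, -0.7, -0.7]
width: 0.012
gripper_force: 20.0
t: 29.65
tool_pos: [0.5609, 0.2988, 0.1184]
eef_rot: [0.001, 0.981, -0.196, -0.001]
wrist_force: [-0.6, 0.2, -0.3]
width: 0.012
gripper_force: 20.0
t 29.65 pos [560.9 298.8 118.4] yaw -22.6 tilt [-0.0024 -0.0017] w 12.0 q6 2.35
turn 0.0 shift [ 3.4 -0.8 95.4]
```

```bash
python3 -m crank '[[[0,1,0,25,0,0,0],[0,1,0,25,0,0,0],[0,0,0,20,0,0,0],[0,0,0,12,0,0,0],[0,0,0,6,0,0,0],[0,0,0,3,0,0,0],[0,0,0,0,0,0,0],[0,0,0,0,0,0,0]]]'; python3 go.py 564.3 298.3 23 -22.6
```

```text
t: 30.45
tool_pos: [0.5645, 0.298, 0.0299]
eef_rot: [-0.0, 0.981, -0.196, 0.001]
wrist_force: [-0.0, 0.3, -0.6]
width: 0.0121
gripper_force: 20.0
t 30.45 pos [564.5 298.   29.9] yaw -22.7 tilt [0.0017 0.0005] w 12.1 q6 2.34
turn -0.1 shift [-0.3 -0.2  6.9]
```

Release, lift, and swing away so the top camera can check.

```bash
python3 -m crank '[[[0,0,0,4,0,0,0],[0,0,0,3,0,0,0],[0,0,0,1,0,0,0],[0,0,0,0,0,0,0],[0.43,0,0,0,0,0,0],[0.43,0,0,0,0,0,0],[0.43,0,0,0,0,0,0],[0.43,0,0,-5,0,0,0],[0.43,0,0,-25,0,0,0],[0.43,0,0,-35,0,0,0],[0.43,0,0,-35,0,0,0],[0.43,0,0,-20,0,0,0]]]';  python3 -m crank '[[[0.43,0,35,0,0,0,0],[0.43,0,35,0,0,0,0],[0.43,0,35,0,0,0,0],[0.43,0,35,0,0,0,0],[0.43,0,35,0,0,0,0],[0.43,0,35,0,0,0,0],[0.43,0,35,0,0,0,0],[0.43,0,35,0,0,0,0],[0.43,0,35,0,0,0,0],[0.43,0,35,0,0,0,0],[0.43,0,35,0,0,0,0],[0.43,0,0,0,0,0,0]]]'
python3 - <<'E'
from h import *
p=imaging.read_camera("top"); C=np.array([532,220.8]); w=np.radians(-22.6)
print(p["depth"].shape, axis(cloud(p,spotter.outline_of(p,"rack_b")[0]["mask"])))
for n,z in TZ.items():
    d=spotter.outline_of(p,n)[0]; v,u=np.nonzero(d["mask"]); c,a,s=axis(onplane(p,np.c_[u,v],z)); e=np.asarray(c)-C
    pl=spotter.place_of(p,n)[0]; f=onplane(p,pl["at"],z)[0,:2]*1000-C
    rx=lambda e:np.round([e[0]*np.cos(w)+e[1]*np.sin(w),-e[0]*np.sin(w)+e[1]*np.cos(w)],1)
    print(n,"rack frame",rx(e),rx(f),"angle",round((a+22.6+90)%180-90,1),s,np.round(np.percentile(cloud(p,d["mask"])[:,2],[10,50,90])*1000))
cv2.imwrite("pics/top2.png",cv2.resize(p["img"][150:260,90:250,::-1],None,fx=4.5,fy=4.5,interpolation=cv2.INTER_CUBIC))
E
```

```text
t: 31.65
tool_pos: [0.5651, 0.2984, 0.1447]
eef_rot: [-0.001, 0.981, -0.196, 0.002]
wrist_force: [0.4, 1.5, -0.5]
width: 0.0401
gripper_force: 0.0
t: 32.85
tool_pos: [0.4141, -0.0603, 0.1416]
eef_rot: [0.001, 0.98, -0.199, 0.0]
wrist_force: [1.0, 0.4, -0.1]
width: 0.0402
gripper_force: 0.0
(384, 512) (array([531.8, 221.6]), 67.3, array([106.2, 249.2]))
marker_mid rack frame [ 1.4 27.2] [ 4.8 24.8] angle 0.7 [ 12.6 125.3] [43. 46. 49.]
wrench_mid rack frame [  0. -82.] [  6.9 -84.4] angle -1.6 [ 35.6 144.5] [40. 43. 45.]
brush_mid rack frame [-1.8 82.9] [-0.4 90.6] angle -1.0 [ 13.  134.2] [38. 41. 43.]
cutter_mid rack frame [ -1.5 -28.5] [ -3.5 -22.9] angle -0.1 [ 17.8 141.5] [39. 43. 47.]
```

View pics/top2.png

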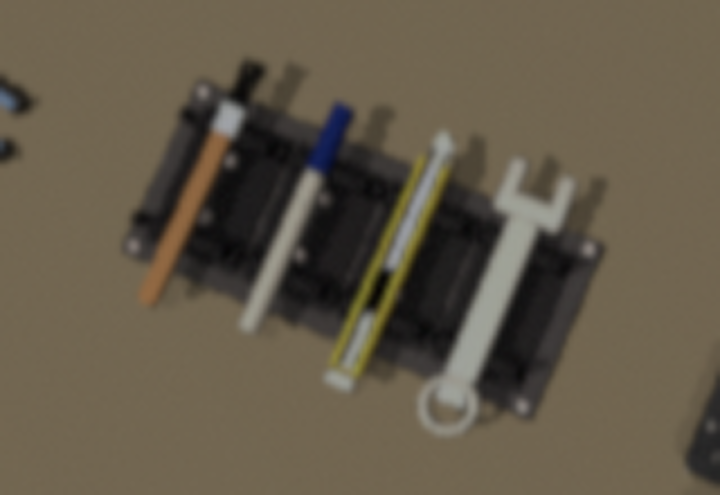

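All four tools lie straight and centred in the mirrored order: brush (190,200), marker (295,225), cutter (390,265), wrench (490,300) in the crop. The gripper is clear, so I'm handing in.

```bash
python3 -c "
from cell import bot; print(bot.finish_job())"
```

```text
the job is handed in; nothing more can be done
None
```

I moved all four tools to the second rack in mirrored order (brush, marker, cutter, wrench from left to right). My last camera check showed each straight to within 2° and within about 2 mm of its cradle centre; the job is handed in at about 33 s, with no verdict returned.

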